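# Set a jar in the glass bin and ease its sprung flap shut

### The arm

A 7-joint arm with a two-finger parallel gripper is mounted at the origin on the work surface. World frame = base frame: x ahead of the robot, y to its left, z up, the work surface at z = 0. Lengths are in m, angles in rad, forces in N, time in s.
With the tool pointing down it reaches from about 0.4 to 0.85 m from the base axis. Payload 10.4 kg.
Tool frame: the origin (TCP) lies at the very end of the fingers, on their centre line; the grasp point (between the pads) lies 19 mm behind it (ctrl.grip_point_offset is the distance from the TCP to the grasp point, in m); z points along the fingers, y is the direction in which the jaws open and shut (so a half turn about z gives the same grasp; the last joint's range is limited). The gripper opens to 87 mm and grips with 3 to 60 N. Pads are 19 mm wide; open, the fingers measure 117 mm over their backs; the gripper's body (75 mm by 190 mm) begins 51 mm behind the grasp point.
Start: joints at [1.204, 0.332, -0.065, 1.46, 0.022, 1.35, -0.088], TCP at [0.211, -0.588, 0.223] pointing down, gripper open.
Joint ranges: [-2.6, 2.6], [-0.5, 2.12], [-1.47, 1.34], [0.16, 2.42], [-1.27, 4.41], [0.06, 2.06], [-2.6, 2.6]. Speed limits (rad/s): [2.22, 2.22, 2.79, 2.79, 3.14, 3.14, 3.14].

### API

Orientations are given as a unit quaternion [x, y, z, w].
In Python, from rig import sensors, cams, hand_in, ctrl gives the robot as it stands. The module is installed in compiled form; this text tells all that it offers.
- The arm moves only by the tool send_rows, never from a script. Its argument "commands" is a list that holds one entry, the list of rows, each a list of 7 numbers: the shift along the tool's x, y, z in m, then the turn, a rotation vector about the tool's x, y, z in degrees, then the opening, from -1 (shut) to 1 (fully open). A call has exactly 10 rows; each row shifts and turns the commanded pose from where the row before left it, along the tool's axes as they then stand; what a row does not reach is not made up. A row lasts 1/10 s, in which the tool goes at most 50 mm and 8.59 degrees, less where a joint would pass 70% of its speed; a pose out of reach is approached as far as the arm can. A call is refused whole if a number of a shift passes 0.05 or a number of a turn 8.59, either way. A call with a gripper value outside its range is refused whole. The fingers move at their own pace and stop on an object; "force" is the grip in N (left out, the last holds). Time passes only in rows, so rows that do not move let the fingers close, or fill a call up. It gives the time, the measured TCP pose, the force and the opening at its end, in the units of the state.
- sensors.sense(): the state, without advancing time (a new reading comes with each control period).
- cams.capture(name): name is "side" or "top" or "wrist"; returns the picture (384x512x3 uint8, blue, green, red); there is no depth.
- cams.camera_info(name): a dict with "camera_matrix" (3x3 intrinsics, pixels), "pose" (4x4, takes a point from camera to world coordinates); the wrist camera has in their place "hand_eye" (4x4, takes a point from camera to tool coordinates, whose origin is the TCP and whose axes are the flange's). Camera axes: x right, y down, z forward; pixel columns grow to the right and rows downward; lengths in m; the calibration is good to about 2 mm. A picture is of the moment at which its call begins: read the wrist's pose just before it. camera_info takes no time and is no camera call.
- hand_in(): hands the job in, once; it reports no verdict.
The state is a dict: "time_s": time; "joint_positions": joint angles; "joint_vel": joint speeds; "tau": joint torques, N m; "eef_pos": TCP position; "eef_rot": TCP orientation; "wrist_force": force on the tool from outside, world axes, zero at the start; "wrist_torque": the same for the moment, N m; "grip_width": opening from 0.0 (shut) to 1.0 (fully open).
Only numpy, scipy, OpenCV 4.12 (cv2) and the standard library are available. Lean on these libraries where they do the work, as an engineer would, in place of code of your own. Each camera call takes 0.05 s, during which the arm holds its last target. There are 200 camera calls.

### The job

Put the open, lidless amber glass jar into the steel discard bin: feel for the bin's inner floor and set the jar down upright on it, neither dropping it nor pressing it down hard. Then take the bin's sprung flap by its bar and ease it all the way down until it is shut, never letting it drop or slam, and let go. Leave everything else on the bench where it is.

Things in the scene. Friction and masses are not known exactly. Their poses are not given: they have to be found in the camera images.
- jar_center (a point): Centre (half-way up, 42.5 mm above its foot) of the jar to discard: a straight round open-topped amber glass jar without lid, 52 mm in diameter, 85 mm tall, about 0.18 kg, standing upright. Two similar jars nearby wear a black cap and must stay.
- bin: Steel discard bin fixed to the bench: an open box 130 mm (its x) by 180 mm (its y), rim 152 mm above the bench, walls 5 mm. Origin under its centre at bench height; x points from its front (robot's side) to the hinge side, z up.
- bin_mouth (a point): Centre of the bin's mouth, level with the rim. Below it lies a flat level inner floor, anywhere from 25 to 60 mm above the bench: its height differs every time, is not reported and must be found by touch. A jar dropped on it from over 5 mm, lowered into the bin faster than 0.35 m/s or pushed with over 40 N breaks.
- flap (a joint): Opening angle of the flap, rad: 0 shut (level on the rim), 1.9 laid back against its stop, where it starts. 0.8 kg, sprung towards shut. It stays open only when laid back; once brought forward past about 1.6, weight and spring (2 to 4 N at the bar) throw it shut unless held back all the way. Shutting faster than 1.5 rad/s at any moment is a slam.
- flap_hinge (a point): Middle of the flap's hinge line, which runs along the bin's y, at bin x = 65, z = 153 mm. The flap is a steel plate 130 x 180 x 8 mm with a grey block 90 x 130 mm on its upper side, reaching 43 mm above the plate's underside.
- flap_bar (a point): Middle of the flap's bar handle: round steel bar 12 mm thick, 120 mm long, parallel to the hinge, on an arm at each end, its centre line 42 mm beyond the flap's free edge so that a finger fits between. At flap angle q it is at bin x = 65 - 172 cos q + 6 sin q, z = 153 + 172 sin q + 6 cos q (mm). Well gripped, it turns between the fingers.
- capped_a: A bystander: round amber jar with black cap, 52 mm across, 95 mm tall; origin at its foot.
- capped_b: A bystander: the second capped jar, same size; origin at its foot.
- wash_bottle: A bystander: white plastic bottle 68 mm across, 190 mm tall; origin at its foot.
- spatula: A bystander: flat steel spatula 170 mm long lying on the bench, long axis its x.
- dish: A bystander: covered round dish 96 mm across, 22 mm tall.
- mouse: A bystander: black computer mouse 105 x 60 x 32 mm.
- mortar: A bystander: white porcelain bowl 100 mm across, 60 mm tall; origin at its foot.
- jar: The same open jar; origin at the centre of its foot, z axis up along it.
Mind the look-alikes: they are no part of the job. What is shaped like the jar but green, pink or purple is not meant.

How it is judged:
By the outcome, as a careful person would: the job done as asked, in the order asked, and still so for the second after the job is handed in, with the robot touching nothing.
It also fails if it takes over 64 s, if anything falls off the work surface, if the arm or the gripper's body presses on something with over 40 N, if the wrist force passes 120 N, or if a joint passes its speed limit or range.

## Working session

There is one attempt and no reset: what is moved stays moved. The work goes in short steps, Python scripts to look and compute and a tool call to move; the robot and the scene stay as the last step left them, time stands still between calls to the robot, and variables do not carry over. Pictures are saved under pics/ and viewed, about 8 in all and at most 12, crops included, and the job is handed in when it is done.

Besides the shell and the picture viewer there is one more tool, called after "Emit:" by a JSON object that holds its "name" and its "arguments", one argument or row to a line. send_rows: Moves the arm, as the interface text tells. Its arguments: {"type":"object","properties":{"commands":{"type":"array"},"force":{"type":"number"}},"required":["commands"]}

```bash
mkdir -p pics; python3 - <<'E'
from rig import sensors,cams,ctrl
import cv2,numpy as np
s=sensors.sense();print(s['time_s'],s['eef_pos'],s['eef_rot'],s['wrist_force'],ctrl.grip_point_offset)
for n in('side','top'):
    im=cams.capture(n);cv2.imwrite(f'raw_{n}.png',im);i=cams.camera_info(n);print(n,np.round(i['camera_matrix'],1).tolist(),np.round(i['pose'],4).tolist())
    cv2.imwrite(f'pics/{n}1.png',cv2.resize(im,(800,600)))
print(cams.camera_info('wrist'))
E
```

```text
0.0 [ 0.21052227 -0.58804518  0.22174491] [ 9.85257940e-01  1.71073837e-01 -1.48931519e-04 -7.15167179e-04] [ 0.37102759 -0.34671024 -0.57940863] 0.0187
side [[432.3, 0.0, 249.7], [0.0, 432.3, 195.3], [0.0, 0.0, 1.0]] [[0.9973, -0.0366, 0.063, 0.4989], [-0.0719, -0.6351, 0.7691, -0.9047], [0.0119, -0.7716, -0.6361, 0.8673], [0.0, 0.0, 0.0, 1.0]]
top [[424.1, 0.0, 252.8], [0.0, 424.1, 188.4], [0.0, 0.0, 1.0]] [[-0.0684, -0.9743, 0.2148, 0.2573], [-0.9977, 0.0672, -0.0129, 0.0101], [-0.0018, -0.2151, -0.9766, 1.5495], [0.0, 0.0, 0.0, 1.0]]
{'camera_matrix': array([[317.73022097,   0.        , 253.67506356],
       [  0.        , 317.73022097, 195.30814464],
       [  0.        ,   0.        ,   1.        ]]), 'hand_eye': array([[ 1.01705957e-03, -9.52406797e-01, -3.04828244e-01,
         8.39488171e-02],
       [ 9.99999417e-01,  8.58361169e-04,  6.54630835e-04,
        -8.54920184e-04],
       [-3.61822129e-04, -3.04828732e-01,  9.52407115e-01,
        -1.61730042e-01],
       [ 0.00000000e+00,  0.00000000e+00,  0.00000000e+00,
         1.00000000e+00]])}
```

View pics/top1.png

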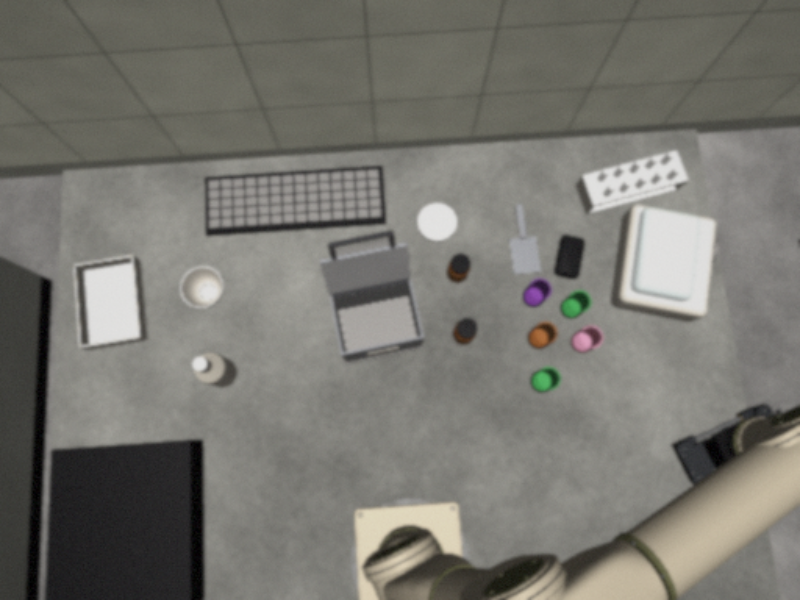

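View pics/side1.png

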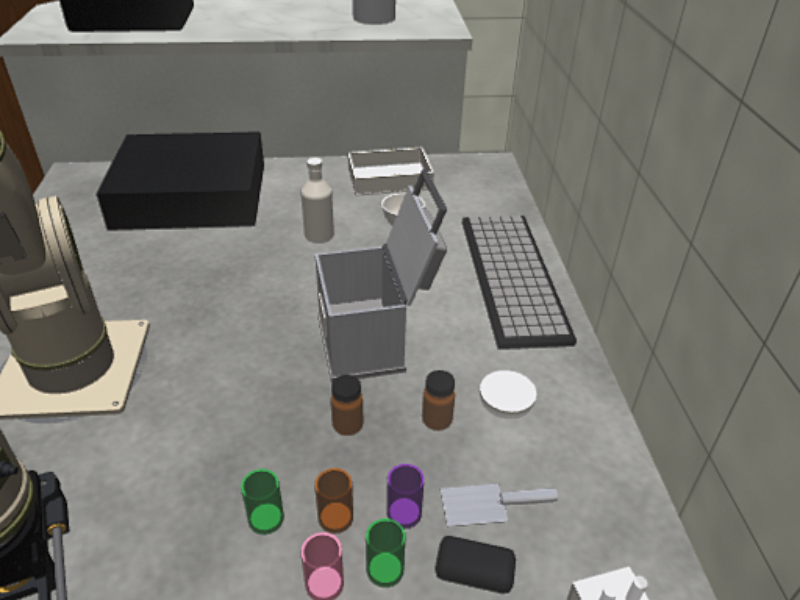

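Candidates (800x600 pixels, top / side):
- open amber jar: (542,335) / (335,500)
- capped amber jars: (459,267), (465,330) / (438,400), (347,405)
- purple: (537,293)
- green: (575,304), (545,380)
- pink: (587,340)

I choose the lidless amber one at (542,335) / (335,500). Next is one composite crop to check it and read the bin corners.

```bash
cat > h.py <<'E'
import numpy as np,cv2
from scipy.spatial.transform import Rotation as R
from rig import sensors,cams,ctrl
def ray(n,uv):
    i=cams.camera_info(n);K=np.array(i['camera_matrix'])
    if n=='wrist':
        s=sensors.sense();T=np.eye(4);T[:3,:3]=R.from_quat(s['eef_rot']).as_matrix();T[:3,3]=s['eef_pos'];P=T@np.array(i['hand_eye'])
    else:P=np.array(i['pose'])
    return P[:3,3],P[:3,:3]@np.linalg.solve(K,[uv[0],uv[1],1])
def onz(n,uv,z):
    o,d=ray(n,uv);return o+d*(z-o[2])/d[2]
def tri(r1,r2):
    A=np.zeros((3,3));b=np.zeros(3);
    for o,d in(r1,r2):
        d=d/np.linalg.norm(d);M=np.eye(3)-np.outer(d,d);A+=M;b+=M@o
    return np.linalg.solve(A,b)
E
python3 - <<'E'
from h import *
t=cv2.imread('raw_top.png');s=cv2.imread('raw_side.png')
for n,im in(('top',t),('side',s)):
    hsv=cv2.cvtColor(im,cv2.COLOR_BGR2HSV)
    m=cv2.inRange(hsv,(3,110,60),(18,255,255))
    k,l,st,c=cv2.connectedComponentsWithStats(m)
    for j in range(1,k):
        if st[j,4]>25:print(n,st[j],c[j])
a=cv2.resize(t[140:240,200:285],None,fx=4.5,fy=4.5,interpolation=cv2.INTER_CUBIC)
b=cv2.resize(s[105:245,195:290],None,fx=4,fy=4,interpolation=cv2.INTER_CUBIC)
o=np.zeros((600,800,3),np.uint8);o[:a.shape[0],:a.shape[1]]=a;o[:b.shape[0],400:400+b.shape[1]]=b
cv2.imwrite('pics/bin.png',o)
E
```

```text
top [287 171  11   9  40] [291.675 175.475]
top [339 206  17  17 184] [346.54891304 214.2826087 ]
top [291 211  10   8  32] [294.71875 215.75   ]
side [ 0 40 12 30 74] [ 5.05405405 55.91891892]
side [ 0 67  6 20 29] [ 1.96551724 75.34482759]
side [272 249  19  11 101] [280.6039604  255.45544554]
side [212 252  20  26 301] [221.83388704 265.02657807]
side [202 300  23  41 679] [214.14874816 320.08394698]
```

View pics/bin.png

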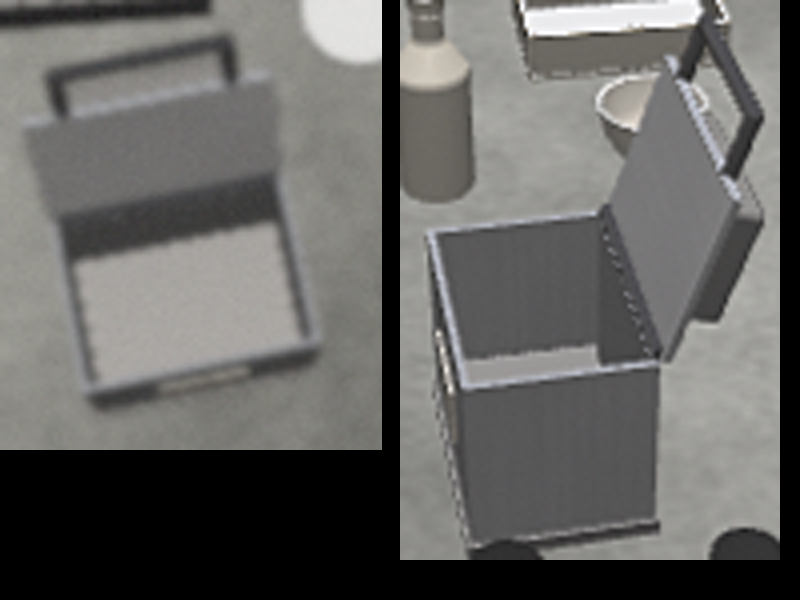

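```bash
python3 - <<'E'
from h import *
S={'FR':(466,386),'FL':(430,232),'BR':(657,366),'BL':(605,212)}
P={}
for k,(u,v) in S.items():
    P[k]=onz('side',(195+(u-400)/4-.5,105+v/4-.5),.152);print(k,P[k].round(4))
for k,(u,v) in {'FRt':(318,345),'FLt':(86,390)}.items():print(k,onz('top',(200+u/4.5-.5,140+v/4.5-.5),.152).round(4))
c=sum(P.values())/4;x=(P['BR']+P['BL']-P['FR']-P['FL'])/2;y=(P['FL']+P['BL']-P['FR']-P['BR'])/2
print('c',c,np.linalg.norm(x),np.linalg.norm(y),np.degrees(np.arctan2(x[1],x[0])),np.degrees(np.arctan2(-y[0],y[1])))
# bar ends
bs=[(705,20),(757,118)];bt=[(50,75),(230,42)]
for a,b in zip(bs,bt):
    print('bar',tri(ray('side',(195+(a[0]-400)/4-.5,105+a[1]/4-.5)),ray('top',(200+b[0]/4.5-.5,140+b[1]/4.5-.5))).round(4))
# jar: side bbox x 202..225,y 300..341 ; rim centre approx
print('jar rim', onz('side',(213.5,308.5),.085).round(4), 'foot',onz('side',(214.5,329.5),.006).round(4))
print('jar mid',tri(ray('side',(214,320)),ray('top',(347,214.5))).round(4))
for n,(u,v),z in(('green1',(262,483),.085),('green2',(386,533),.085),('purple',(405,479),.085),('pink',(322,549),.085),('capA',(346,386),.095),('capB',(440,382),.095)):
    print(n,onz('side',(u*.64,v*.64),z).round(3))
E
```

```text
FR [ 0.4693 -0.0572  0.152 ]
FL [0.4441 0.1148 0.152 ]
BR [ 0.5929 -0.0442  0.152 ]
BL [0.5706 0.133  0.152 ]
FRt [ 0.4663 -0.0594  0.152 ]
FLt [0.4447 0.1134 0.152 ]
c [0.51922074 0.03660455 0.152     ] 0.12603606059677208 0.17620907181755488 7.107783062571912 7.7398371805023825
bar [0.6358 0.1145 0.3161]
bar [ 0.6527 -0.0079  0.3146]
jar rim [ 0.4708 -0.3372  0.085 ] foot [ 0.4698 -0.3371  0.006 ]
jar mid [ 0.4698 -0.3394  0.0459]
green1 [ 0.373 -0.333  0.085]
green2 [ 0.538 -0.42   0.085]
purple [ 0.57  -0.338  0.085]
pink [ 0.455 -0.437  0.085]
capA [ 0.492 -0.166  0.095]
capB [ 0.64  -0.166  0.095]
```

Emit:
{"name": "send_rows", "arguments": {
  "commands": [
    [[0.033,-0.0148,0,0,0,0,1],[0.033,-0.0148,0,0,0,0,1],[0.033,-0.0148,0,0,0,0,1],[0.033,-0.0148,0,0,0,0,1],[0.033,-0.0148,0,0,0,0,1],[0.033,-0.0148,0,0,0,0,1],[0.033,-0.0148,0,0,0,0,1],[0.033,-0.0148,0,0,0,0,1],[0.033,-0.0148,0,0,0,0,1],[0.033,-0.0148,0,0,0,0,1]]
  ]
}}

```text
time_s: 1.1
eef_pos: [0.4722, -0.3367, 0.2223]
eef_rot: [0.985, 0.171, -0.0, -0.0]
wrist_force: [0.6, -1.5, 0.1]
grip_width: 1.002
```

Emit:
{"name": "send_rows", "arguments": {
  "commands": [
    [[0,0,0,0,0,7.8,1],[0,0,0,0,0,7.8,1],[0,0,0,0,0,7.8,1],[0,0,0,0,0,7.8,1],[0,0,0,0,0,7.8,1],[0,0,0,0,0,7.8,1],[0,0,0,0,0,7.8,1],[0,0,0,0,0,0,1],[0,0,0,0,0,0,1],[0,0,0,0,0,0,1]]
  ]
}}

```text
time_s: 2.1
eef_pos: [0.4715, -0.3378, 0.2224]
eef_rot: [0.954, -0.298, -0.0, -0.0]
wrist_force: [-0.2, 0.2, 0.3]
grip_width: 1.0
```

```bash
cat >> h.py <<'E'
def delta(target,yaw_y=None):
    """tool-frame shift to world target; turn about tool z (deg) so that tool y points along azimuth yaw_y"""
    s=sensors.sense();M=R.from_quat(s['eef_rot']).as_matrix();y=np.degrees(np.arctan2(M[1,1],M[0,1]))
    print('t',round(s['time_s'],2),'tcp',np.round(s['eef_pos'],4),'y az',y.round(1),'z',M[:,2].round(3),'F',np.round(s['wrist_force'],2),'grip',round(s['grip_width'],3))
    print('shift',(M.T@(np.array(target)-s['eef_pos'])).round(4),'turn',None if yaw_y is None else round((y-yaw_y+180)%360-180,2))
E
python3 - <<'E'
from h import *
delta([.470,-.338,.2217],-125)
im=cams.capture('wrist');cv2.imwrite('pics/w1.png',im)
m=cv2.inRange(cv2.cvtColor(im,cv2.COLOR_BGR2HSV),(3,110,50),(18,255,255))
k,l,st,c=cv2.connectedComponentsWithStats(m)
for j in range(1,k):
    if st[j,4]>60:print(st[j],c[j],onz('wrist',c[j],.04).round(4))
for z in(0,.085):print(z)
E
```

```text
t 2.1 tcp [ 0.4715 -0.3378  0.2224] y az -124.7 z [-0.  0. -1.] F [-0.22  0.23  0.26] grip 1.0
shift [-0.0011  0.001   0.0007] turn 0.28
[  0 116  40  50 555] [ 25.64324324 137.69009009] [ 0.6425 -0.1583  0.04  ]
[ 229  150   53   60 1431] [254.87700908 174.6338225 ] [ 0.4687 -0.3375  0.04  ]
[ 94 230  45  34 413] [121.13317191 241.14527845] [ 0.4924 -0.1602  0.04  ]
0
0.085
```

View pics/w1.png

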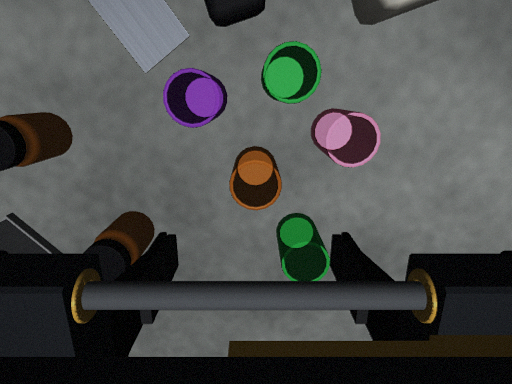

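Emit:
{"name": "send_rows", "arguments": {
  "commands": [
    [[-0.001,0.001,0.0164,0,0,0,1],[0,0,0.0164,0,0,0,1],[0,0,0.0164,0,0,0,1],[0,0,0.0164,0,0,0,1],[0,0,0.0164,0,0,0,1],[0,0,0.0164,0,0,0,1],[0,0,0.0164,0,0,0,1],[0,0,0.0164,0,0,0,1],[0,0,0.0164,0,0,0,1],[0,0,0.0164,0,0,0,1]]
  ],
  "force": 15
}}

```text
time_s: 3.15
eef_pos: [0.4701, -0.3382, 0.0579]
eef_rot: [0.954, -0.299, 0.0, -0.0]
wrist_force: [-0.1, -0.3, 0.5]
grip_width: 0.996
```

Emit:
{"name": "send_rows", "arguments": {
  "commands": [
    [[0,0,0,0,0,0,1],[0,0,0,0,0,0,0.2],[0,0,0,0,0,0,0],[0,0,0,0,0,0,-0.5],[0,0,0,0,0,0,-1],[0,0,0,0,0,0,-1],[0,0,0,0,0,0,-1],[0,0,0,0,0,0,-1],[0,0,0,0,0,0,-1],[0,0,0,0,0,0,-1]]
  ],
  "force": 15
}}

```text
time_s: 4.15
eef_pos: [0.4702, -0.3384, 0.0589]
eef_rot: [0.954, -0.3, 0.0, 0.0]
wrist_force: [-1.0, -0.6, 3.9]
grip_width: 0.6
```

```bash
python3 - <<'E'
from h import *
delta([.470,-.338,.2217],-82.6)
a=np.radians(7.4);ex=np.array([np.cos(a),np.sin(a),0]);ey=np.array([-ex[1],ex[0],0]);c=np.array([.519,.0365,0])
for u,v in((75,262),(175,242),(275,222)):
    o,d=ray('top',(200+u/4.5-.5,140+v/4.5-.5));t=((c+.06*ex-o)@ex)/(d@ex);p=o+t*d;print('floor',p.round(4),(p-c)@ey)
E
```

```text
t 4.15 tcp [ 0.4702 -0.3384  0.0589] y az -124.9 z [ 0. -0. -1.] F [-0.99 -0.62  3.92] grip 0.6
shift [-0.0003 -0.0002 -0.1628] turn -42.31
floor [0.5678 0.1267 0.0206] 0.08318042481682725
floor [0.5785 0.0442 0.0221] -1.871089289996098e-05
floor [ 0.5892 -0.0385  0.0235] -0.0834221297158452
```

Emit:
{"name": "send_rows", "arguments": {
  "commands": [
    [[0,0,0,0,0,0,0.6],[0,0,0,0,0,0,0.6],[0,0,0,0,0,0,0.6],[0,0,-0.002,0,0,0,0.6],[0,0,-0.002,0,0,0,0.6],[0,0,-0.001,0,0,0,-1],[0,0,0,0,0,0,-1],[0,0,0,0,0,0,-1],[0,0,0,0,0,0,-1],[0,0,0,0,0,0,-1]]
  ],
  "force": 20
}}

```text
time_s: 5.15
eef_pos: [0.47, -0.3383, 0.0636]
eef_rot: [0.954, -0.3, 0.0, 0.0]
wrist_force: [-0.3, -0.4, 0.8]
grip_width: 0.596
```

Emit:
{"name": "send_rows", "arguments": {
  "commands": [
    [[0,0,0,0,0,0,-1],[0,0,0,0,0,0,-1],[0,0,-0.02,0,0,0,-1],[0,0,-0.03,0,0,0,-1],[0,0,-0.03,0,0,0,-1],[0,0,-0.03,0,0,0,-1],[0,0,-0.03,0,0,0,-1],[0,0,-0.03,0,0,0,-1],[0,0,-0.03,0,0,0,-1],[0,0,-0.02,0,0,0,-1]]
  ],
  "force": 20
}}

```text
time_s: 6.15
eef_pos: [0.4704, -0.338, 0.2854]
eef_rot: [0.954, -0.3, 0.001, 0.0]
wrist_force: [-0.1, -0.3, -1.5]
grip_width: 0.6
```

```bash
python3 - <<'E'
from h import *
delta([.519,.0365,.281],-82.6)
im=cams.capture('wrist');cv2.imwrite('pics/w2.png',im)
E
```

```text
t 6.15 tcp [ 0.4704 -0.338   0.2854] y az -124.9 z [ 0.001 -0.001 -1.   ] F [-0.1  -0.31 -1.53] grip 0.6
shift [-0.1743 -0.335   0.0043] turn -42.29
```

View pics/w2.png

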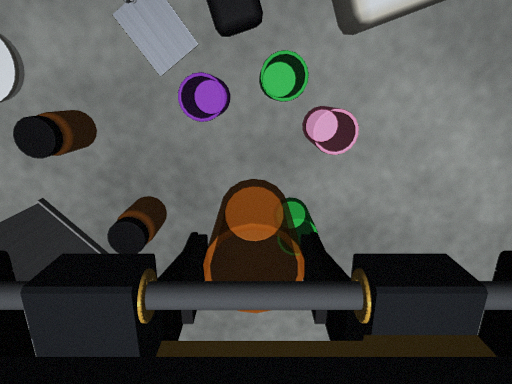

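Emit:
{"name": "send_rows", "arguments": {
  "commands": [
    [[-0.0174,-0.0335,0,0,0,0,-1],[-0.0174,-0.0335,0,0,0,0,-1],[-0.0174,-0.0335,0,0,0,0,-1],[-0.0174,-0.0335,0,0,0,0,-1],[-0.0174,-0.0335,0,0,0,0,-1],[-0.0174,-0.0335,0,0,0,0,-1],[-0.0174,-0.0335,0,0,0,0,-1],[-0.0174,-0.0335,0,0,0,0,-1],[-0.0174,-0.0335,0,0,0,0,-1],[-0.0174,-0.0335,0,0,0,0,-1]]
  ]
}}

```text
time_s: 7.2
eef_pos: [0.5186, 0.0378, 0.2824]
eef_rot: [0.954, -0.3, -0.001, 0.0]
wrist_force: [1.2, 0.2, -2.5]
grip_width: 0.598
```

Emit:
{"name": "send_rows", "arguments": {
  "commands": [
    [[0,0,0,0,0,-8,-1],[0,0,0,0,0,-8,-1],[0,0,0,0,0,-8,-1],[0,0,0,0,0,-8,-1],[0,0,0,0,0,-8,-1],[0,0,0,0,0,-8,-1],[0,0,0,0,0,-8,-1],[0,0,0,0,0,-8,-1],[0,0,0,0,0,-8,-1],[0,0,0,0,0,-8,-1]]
  ]
}}

```text
time_s: 8.2
eef_pos: [0.5186, 0.0363, 0.2823]
eef_rot: [0.922, 0.386, -0.001, -0.0]
wrist_force: [-0.2, 0.1, -2.0]
grip_width: 0.598
```

Emit:
{"name": "send_rows", "arguments": {
  "commands": [
    [[0,0,0,0,0,-8,-1],[0,0,0,0,0,-8,-1],[0,0,0,0,0,-8,-1],[0,0,0,0,0,-8,-1],[0,0,0,0,0,-8,-1],[0,0,0,0,0,-8,-1],[0,0,0,0,0,-8,-1],[0,0,0,0,0,-8,-1],[0,0,0,0,0,-8,-1],[0,0,0,0,0,-8,-1]]
  ]
}}

```text
time_s: 9.2
eef_pos: [0.5186, 0.0363, 0.2823]
eef_rot: [0.458, 0.889, -0.0, -0.001]
wrist_force: [-0.4, -0.1, -1.7]
grip_width: 0.596
```

Emit:
{"name": "send_rows", "arguments": {
  "commands": [
    [[0,0,0,0,0,-8,-1],[0,0,0,0,0,-8,-1],[0,0,0,0,0,-8,-1],[0,0,0,0,0,-8,-1],[0,0,0,0,0,-8,-1],[0,0,0,0,0,-8,-1],[0,0,0,0,0,-8,-1],[0,0,0,0,0,-6.3,-1],[0,0,0,0,0,0,-1],[0,0,0,0,0,0,-1]]
  ]
}}

```text
time_s: 10.2
eef_pos: [0.5188, 0.0362, 0.2828]
eef_rot: [-0.063, 0.998, 0.0, -0.0]
wrist_force: [0.5, 0.3, -2.5]
grip_width: 0.6
```

```bash
python3 - <<'E'
from h import *
delta([.519,.0365,.285],97.4)
print(np.round(sensors.sense()['joint_positions'],2))
im=cams.capture('wrist');cv2.imwrite('pics/w3.png',im)
E
```

```text
t 10.2 tcp [0.5188 0.0362 0.2828] y az 97.2 z [-0.001  0.    -1.   ] F [ 0.49  0.32 -2.5 ] grip 0.6
shift [-0.0003  0.0003 -0.0022] turn -0.19
[ 0.51  0.13 -0.72  1.61  0.09  1.44  1.47]
```

View pics/w3.png

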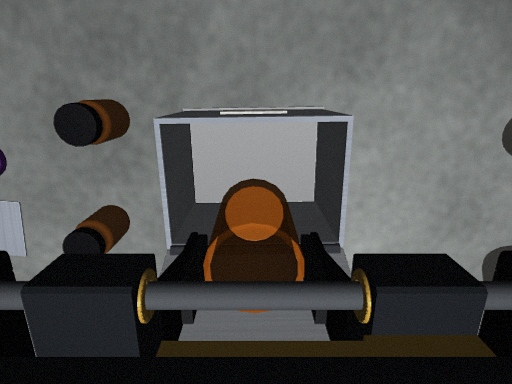

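```bash
python3 - <<'E'
from h import *
a=np.radians(7.4);ex=np.array([np.cos(a),np.sin(a)]);c=np.array([.519,.0365])
p=onz('wrist',(253.5,117),.152);print('front edge bin x',(p[:2]-c)@ex, p)
for z in(.02,.025,.03,.04,.05):
    l,r=onz('wrist',(191,165),z),onz('wrist',(316.5,165),z);b=onz('wrist',(220,203),z)
    print(z,np.linalg.norm(l-r).round(4),'back edge x',((b[:2]-c)@ex).round(4))
E
```

```text
front edge bin x -0.0651662633313919 [0.45431617 0.02857138 0.152     ]
0.02 0.1709 back edge x 0.0619
0.025 0.1689 back edge x 0.0601
0.03 0.1669 back edge x 0.0584
0.04 0.1628 back edge x 0.055
0.05 0.1588 back edge x 0.0515
```

Emit:
{"name": "send_rows", "arguments": {
  "commands": [
    [[0,0,0.012,0,0,0,-1],[0,0,0.018,0,0,0,-1],[0,0,0.018,0,0,0,-1],[0,0,0.018,0,0,0,-1],[0,0,0.018,0,0,0,-1],[0,0,0.018,0,0,0,-1],[0,0,0.018,0,0,0,-1],[0,0,0.018,0,0,0,-1],[0,0,0.018,0,0,0,-1],[0,0,0.012,0,0,0,-1]]
  ]
}}

```text
time_s: 11.25
eef_pos: [0.5181, 0.0361, 0.1135]
eef_rot: [-0.064, 0.998, 0.0, -0.001]
wrist_force: [1.3, 0.2, -1.6]
grip_width: 0.599
```

Emit:
{"name": "send_rows", "arguments": {
  "commands": [
    [[0,0,0.001,0,0,0,-1],[0,0,0.001,0,0,0,-1],[0,0,0.001,0,0,0,-1],[0,0,0.001,0,0,0,-1],[0,0,0.001,0,0,0,-1],[0,0,0.001,0,0,0,-1],[0,0,0.001,0,0,0,-1],[0,0,0.001,0,0,0,-1],[0,0,0.001,0,0,0,-1],[0,0,0.0,0,0,0,-1]]
  ]
}}

```text
time_s: 12.25
eef_pos: [0.519, 0.0362, 0.1064]
eef_rot: [-0.064, 0.998, -0.0, -0.0]
wrist_force: [1.2, 0.1, -1.7]
grip_width: 0.601
```

Emit:
{"name": "send_rows", "arguments": {
  "commands": [
    [[0,0,0.001,0,0,0,-1],[0,0,0.001,0,0,0,-1],[0,0,0.001,0,0,0,-1],[0,0,0.001,0,0,0,-1],[0,0,0.001,0,0,0,-1],[0,0,0.001,0,0,0,-1],[0,0,0.001,0,0,0,-1],[0,0,0.001,0,0,0,-1],[0,0,0,0,0,0,-1],[0,0,0,0,0,0,-1]]
  ]
}}

```text
time_s: 13.25
eef_pos: [0.5192, 0.0362, 0.0988]
eef_rot: [-0.065, 0.998, -0.0, 0.0]
wrist_force: [-0.7, -0.4, 1.1]
grip_width: 0.598
```

Emit:
{"name": "send_rows", "arguments": {
  "commands": [
    [[0,0,0.001,0,0,0,-1],[0,0,0.001,0,0,0,-1],[0,0,0.001,0,0,0,-1],[0,0,0.001,0,0,0,-1],[0,0,0.001,0,0,0,-1],[0,0,0,0,0,0,-1],[0,0,0,0,0,0,-1],[0,0,0,0,0,0,-1],[0,0,0,0,0,0,-1],[0,0,0,0,0,0,-1]]
  ]
}}

```text
time_s: 14.25
eef_pos: [0.5209, 0.0366, 0.0965]
eef_rot: [-0.065, 0.998, -0.0, 0.002]
wrist_force: [-7.4, -0.7, 27.6]
grip_width: 0.601
```

Emit:
{"name": "send_rows", "arguments": {
  "commands": [
    [[0,0,-0.001,0,0,0,-1],[0,0,-0.001,0,0,0,-1],[0,0,-0.001,0,0,0,-1],[0,0,0,0,0,0,-1],[0,0,0,0,0,0,-1],[0,0,0,0,0,0,-1],[0,0,0,0,0,0,-1],[0,0,0,0,0,0,-1],[0,0,0,0,0,0,-1],[0,0,0,0,0,0,-1]]
  ]
}}

```text
time_s: 15.25
eef_pos: [0.5192, 0.0362, 0.0967]
eef_rot: [-0.064, 0.998, -0.0, 0.0]
wrist_force: [-1.9, 0.3, 4.9]
grip_width: 0.603
```

```bash
python3 - <<'E'
from h import *
delta([.519,.0365,.098],97.4)
w=cams.capture('wrist');s=cams.capture('side')
b=cv2.resize(s[80:260,160:310],None,fx=2.6,fy=3.2*2.6/3.2)
o=np.zeros((600,800,3),np.uint8);o[:384-80,:400]=w[80:,56:456];o[:b.shape[0],405:405+b.shape[1]]=b
cv2.imwrite('pics/c4.png',o);cv2.imwrite('raw_w4.png',w)
E
```

```text
t 15.25 tcp [0.5192 0.0362 0.0967] y az 97.4 z [ 0. -0. -1.] F [-1.85  0.35  4.93] grip 0.603
shift [ 0.0001  0.0003 -0.0013] turn -0.01
```

View pics/c4.png

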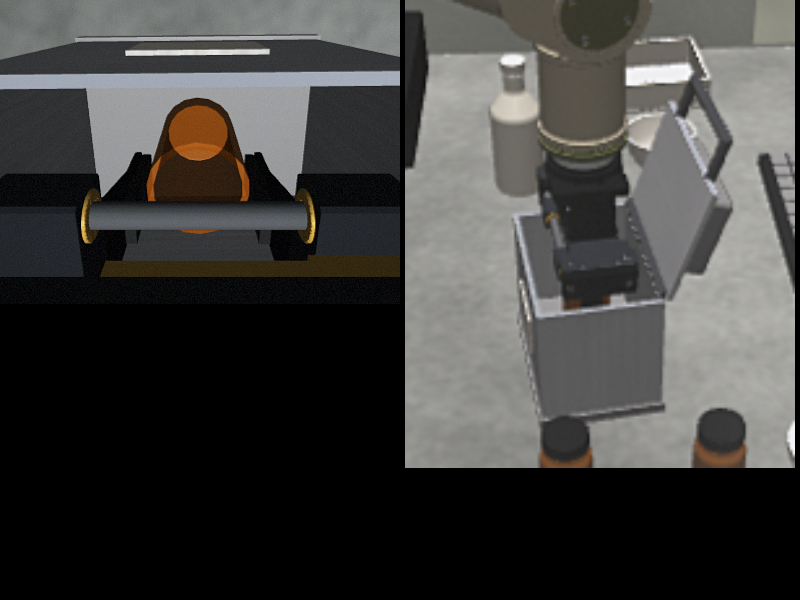

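```bash
python3 - <<'E'
from h import *
w=cv2.imread('raw_w4.png');g=cv2.cvtColor(w,cv2.COLOR_BGR2GRAY)
g=cv2.GaussianBlur(g,(3,3),0).astype(int)
for r in(172,180,190,200):
    d=np.diff(g[r]);L=100+np.argmax(d[100:200]);Rr=300+np.argmin(d[300:400])
    ws=[(z,np.linalg.norm(onz('wrist',(L,r),z)-onz('wrist',(Rr,r),z)).round(4)) for z in(.02,.025,.03,.035,.04)]
    print(r,L,Rr,ws)
E
```

```text
172 142 365 [(0.02, np.float64(0.1716)), (0.025, np.float64(0.168)), (0.03, np.float64(0.1644)), (0.035, np.float64(0.1608)), (0.04, np.float64(0.1572))]
180 142 364 [(0.02, np.float64(0.1722)), (0.025, np.float64(0.1686)), (0.03, np.float64(0.165)), (0.035, np.float64(0.1614)), (0.04, np.float64(0.1578))]
190 144 363 [(0.02, np.float64(0.1716)), (0.025, np.float64(0.168)), (0.03, np.float64(0.1644)), (0.035, np.float64(0.1608)), (0.04, np.float64(0.1572))]
200 145 362 [(0.02, np.float64(0.1717)), (0.025, np.float64(0.1681)), (0.03, np.float64(0.1645)), (0.035, np.float64(0.1609)), (0.04, np.float64(0.1573))]
```

```bash
python3 - <<'E'
import cv2,numpy as np
for f in('pics/w2.png','pics/w3.png','raw_w4.png'):
    im=cv2.imread(f)[200:282,190:320]
    m=cv2.inRange(cv2.cvtColor(im,cv2.COLOR_BGR2HSV),(5,150,150),(18,255,255))
    k,l,st,c=cv2.connectedComponentsWithStats(m)
    print(f,[(st[j].tolist(),c[j].round(2).tolist()) for j in range(1,k) if st[j,4]>60])
E
```

```text
pics/w2.png [([41, 23, 45, 18, 422], [63.98, 30.62])]
pics/w3.png [([41, 23, 46, 11, 286], [63.78, 27.87])]
raw_w4.png [([40, 22, 48, 18, 576], [63.56, 30.56]), ([18, 39, 8, 26, 84], [20.48, 50.7]), ([102, 39, 10, 25, 81], [106.83, 50.44])]
```

Emit:
{"name": "send_rows", "arguments": {
  "commands": [
    [[0,0,-0.003,0,0,0,-1],[0,0,-0.003,0,0,0,-1],[0.005,0,0,0,0,0,-1],[0.005,0,0,0,0,0,-1],[0.005,0,0,0,0,0,-1],[0,0,0,0,0,0,-1],[0,0,0,0,0,0,-1],[0,0,0,0,0,0,-1],[0,0,0,0,0,0,-1],[0,0,0,0,0,0,-1]]
  ]
}}

```text
time_s: 16.35
eef_pos: [0.5043, 0.0343, 0.1025]
eef_rot: [-0.065, 0.998, 0.0, 0.0]
wrist_force: [0.1, 0.2, -2.9]
grip_width: 0.601
```

Emit:
{"name": "send_rows", "arguments": {
  "commands": [
    [[0,0,0.001,0,0,0,-1],[0,0,0.001,0,0,0,-1],[0,0,0.001,0,0,0,-1],[0,0,0.001,0,0,0,-1],[0,0,0,0,0,0,-1],[0,0,0,0,0,0,-1],[0,0,0,0,0,0,-1],[0,0,0,0,0,0,-1],[0,0,0,0,0,0,-1],[0,0,0,0,0,0,-1]]
  ]
}}

```text
time_s: 17.35
eef_pos: [0.5042, 0.0343, 0.0986]
eef_rot: [-0.065, 0.998, -0.0, 0.0]
wrist_force: [-0.0, 0.5, -3.7]
grip_width: 0.595
```

Emit:
{"name": "send_rows", "arguments": {
  "commands": [
    [[0,0,0.001,0,0,0,-1],[0,0,0.001,0,0,0,-1],[0,0,0,0,0,0,-1],[0,0,0,0,0,0,-1],[0,0,0,0,0,0,-1],[0,0,0,0,0,0,-1],[0,0,0,0,0,0,-1],[0,0,0,0,0,0,-1],[0,0,0,0,0,0,-1],[0,0,0,0,0,0,-1]]
  ]
}}

```text
time_s: 18.35
eef_pos: [0.5044, 0.0343, 0.0969]
eef_rot: [-0.065, 0.998, -0.0, 0.0]
wrist_force: [-2.5, -0.1, 5.4]
grip_width: 0.594
```

```bash
python3 - <<'E'
from h import *
delta([.519,.0365,.098],97.4)
s=sensors.sense();print(s['wrist_torque'])
im=cams.capture('wrist');cv2.imwrite('raw_w5.png',im)
a=cv2.imread('pics/w3.png')[200:330,180:330];b=im[200:330,180:330]
print([x.mean() for x in (a,b)])
cv2.imwrite('pics/c5.png',cv2.resize(np.hstack([a,b]),None,fx=2.6,fy=2.6,interpolation=cv2.INTER_CUBIC))
E
```

```text
t 18.35 tcp [0.5044 0.0343 0.0969] y az 97.4 z [ 0. -0. -1.] F [-2.53 -0.12  5.36] grip 0.594
shift [-0.0148  0.0003 -0.0011] turn -0.0
[-0.02144482  0.3963029  -0.00714161]
[np.float64(53.19401709401709), np.float64(70.80560683760683)]
```

Emit:
{"name": "send_rows", "arguments": {
  "commands": [
    [[0,0,0,0,0,0,-1],[0,0,0,0,0,0,-1],[0,0,0,0,0,0,-1],[0,0,0.0005,0,0,0,-1],[0,0,0.0005,0,0,0,-1],[0,0,0.0005,0,0,0,-1],[0,0,0.0005,0,0,0,-1],[0,0,0,0,0,0,-1],[0,0,0,0,0,0,-1],[0,0,0,0,0,0,-1]]
  ],
  "force": 6
}}

```text
time_s: 19.4
eef_pos: [0.5045, 0.0343, 0.0951]
eef_rot: [-0.065, 0.998, -0.0, 0.0]
wrist_force: [-3.2, 1.0, 8.9]
grip_width: 0.611
```

Emit:
{"name": "send_rows", "arguments": {
  "commands": [
    [[0,0,-0.0005,0,0,0,-1],[0,0,0,0,0,0,-1],[0,0,0,0,0,0,0.25],[0,0,0,0,0,0,0.3],[0,0,0,0,0,0,0.4],[0,0,0,0,0,0,0.5],[0,0,0,0,0,0,0.5],[0,0,0,0,0,0,0.5],[0,0,0,0,0,0,0.5],[0,0,0,0,0,0,0.5]]
  ]
}}

```text
time_s: 20.4
eef_pos: [0.5042, 0.0342, 0.0951]
eef_rot: [-0.065, 0.998, -0.0, 0.0]
wrist_force: [0.6, -0.3, 0.6]
grip_width: 0.749
```

```bash
python3 - <<'E'
from h import *
delta([.504,.0343,.098],97.4)
im=cams.capture('wrist')
a=cv2.imread('raw_w5.png')[170:330,170:340];b=im[170:330,170:340]
cv2.imwrite('pics/c6.png',cv2.resize(np.hstack([a,b]),None,fx=2.3,fy=2.3,interpolation=cv2.INTER_CUBIC))
E
```

```text
t 20.4 tcp [0.5042 0.0342 0.0951] y az 97.4 z [ 0. -0. -1.] F [ 0.6  -0.27  0.56] grip 0.749
shift [ 0.0002  0.0001 -0.0029] turn -0.0
```

View pics/c6.png

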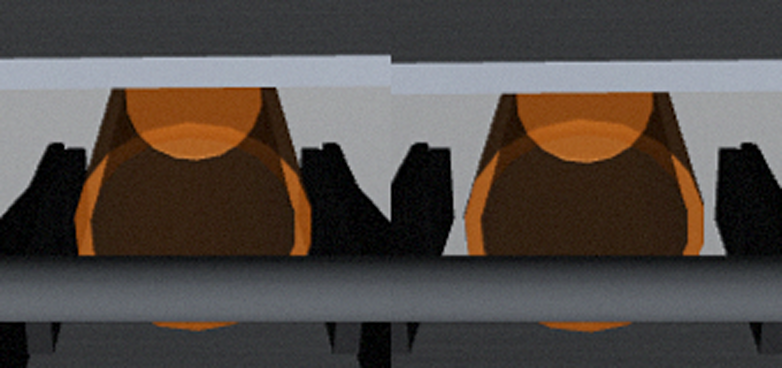

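Emit:
{"name": "send_rows", "arguments": {
  "commands": [
    [[0,0,-0.005,0,0,0,0.5],[0,0,-0.015,0,0,0,0.5],[0,0,-0.03,0,0,0,0.5],[0,0,-0.035,0,0,0,0.5],[0,0,-0.035,0,0,0,0.5],[0,0,-0.035,0,0,0,0.5],[0,0,-0.035,0,0,0,0.5],[0,0,-0.035,0,0,0,0.5],[0,0,-0.03,0,0,0,0.5],[0,0,-0.01,0,0,0,0.5]]
  ]
}}

```text
time_s: 21.45
eef_pos: [0.5048, 0.0349, 0.3644]
eef_rot: [-0.065, 0.998, -0.0, 0.003]
wrist_force: [-0.3, -0.5, -0.0]
grip_width: 0.749
```

Emit:
{"name": "send_rows", "arguments": {
  "commands": [
    [[0,0,0,0,0,8,0.03],[0,0,0,0,0,8,0.03],[0,0,0,0,0,8,0.03],[0,0,0,0,0,8,0.03],[0,0,0,0,0,8,0.03],[0,0,0,0,0,8,0.03],[0,0,0,0,0,8,0.03],[0,0,0,0,0,8,0.03],[0,0,0,0,0,8,0.03],[0,0,0,0,0,8,0.03]]
  ]
}}

```text
time_s: 22.45
eef_pos: [0.5038, 0.0345, 0.3603]
eef_rot: [0.594, 0.804, -0.0, -0.0]
wrist_force: [0.6, 0.0, 0.1]
grip_width: 0.515
```

```bash
python3 - <<'E'
from h import *
im=cams.capture('wrist');cv2.imwrite('pics/w7.png',im)
delta([.644,.0528,.36],7.4);print(np.round(sensors.sense()['joint_positions'],2))
E
```

```text
t 22.5 tcp [0.5038 0.0345 0.3603] y az 16.6 z [-0.  0. -1.] F [-0.14  0.72 -0.01] grip 0.516
shift [-0.0224  0.1396  0.0002] turn 9.19
[ 0.48  0.07 -0.67  1.5   0.04  1.59  0.1 ]
```

View pics/w7.png

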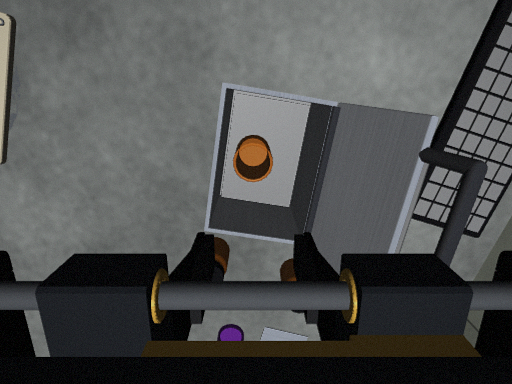

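```bash
python3 - <<'E'
from h import *
a=np.radians(7.4);ex=np.array([np.cos(a),np.sin(a)]);ey=np.array([-ex[1],ex[0]]);c=np.array([.519,.0365])
for uv in((478,168),(466,215),(453,255)):
    p=onz('wrist',uv,.314);print(p.round(4),((p[:2]-c)@ex).round(4),((p[:2]-c)@ey).round(4))
E
```

```text
[0.6365 0.1134 0.314 ] 0.1264 0.0612
[0.645  0.0809 0.314 ] 0.1307 0.0278
[0.651 0.05  0.314] 0.1326 -0.0037
```

Emit:
{"name": "send_rows", "arguments": {
  "commands": [
    [[0,0,0,0,0,4.6,0.03],[0,0,0,0,0,4.6,0.03],[0,0.016,0,0,0,0,0.03],[0,0.02,0,0,0,0,0.03],[0,0.02,0,0,0,0,0.03],[0,0.02,0,0,0,0,0.03],[0,0.02,0,0,0,0,0.03],[0,0.02,0,0,0,0,0.03],[0,0.02,0,0,0,0,0.03],[0,0.005,0,0,0,0,0.03]]
  ]
}}

```text
time_s: 23.5
eef_pos: [0.6446, 0.0546, 0.359]
eef_rot: [0.654, 0.757, -0.0, -0.001]
wrist_force: [-0.1, 0.6, -0.2]
grip_width: 0.52
```

```bash
python3 - <<'E'
from h import *
im=cams.capture('wrist');cv2.imwrite('pics/w8.png',im)
delta([.644,.0528,.36],7.4)
E
```

```text
t 23.55 tcp [0.6444 0.0547 0.3591] y az 8.4 z [-0.001  0.001 -1.   ] F [ 0.14 -0.13 -0.95] grip 0.515
shift [-0.0018 -0.0006 -0.0009] turn 0.95
```

View pics/w8.png

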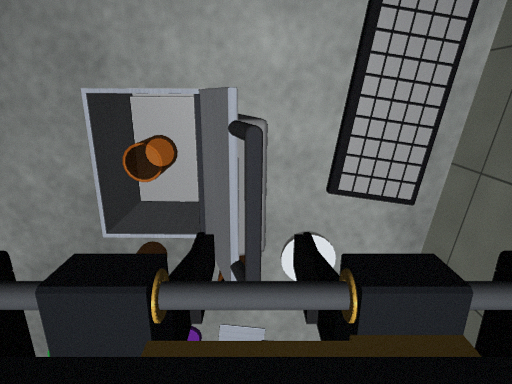

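Emit:
{"name": "send_rows", "arguments": {
  "commands": [
    [[-0.0018,0,0.008,0,0,0.9,0.03],[0,0,0.008,0,0,0,0.03],[0,0,0.008,0,0,0,0.03],[0,0,0.008,0,0,0,0.03],[0,0,0.008,0,0,0,0.03],[0,0,0.008,0,0,0,0.03],[0,0,0.008,0,0,0,0.03],[0,0,0.008,0,0,0,0.03],[0,0,0,0,0,0,0.03],[0,0,0,0,0,0,0.03]]
  ]
}}

```text
time_s: 24.55
eef_pos: [0.644, 0.0526, 0.296]
eef_rot: [0.661, 0.751, -0.0, -0.0]
wrist_force: [0.0, 0.3, 0.1]
grip_width: 0.517
```

Emit:
{"name": "send_rows", "arguments": {
  "commands": [
    [[0,0,0,0,0,0,-0.3],[0,0,0,0,0,0,-0.5],[0,0,0,0,0,0,-1],[0,0,0,0,0,0,-1],[0,0,0,0,0,0,-1],[0,0,0,0,0,0,-1],[0,0,0,0,0,0,-1],[0,0,0,0,0,0,-1],[0,0,0,0,0,0,-1],[0,0,0,0,0,0,-1]]
  ],
  "force": 35
}}

```text
time_s: 25.55
eef_pos: [0.6441, 0.0526, 0.2961]
eef_rot: [0.661, 0.751, 0.0, 0.0]
wrist_force: [-0.3, 0.3, 1.2]
grip_width: 0.128
```

```bash
python3 - <<'E'
from h import *
delta([.644,.0528,.295],7.4)
q=1.9-np.arange(0,41)*1.9/40
X=65-172*np.cos(q)+6*np.sin(q);Z=153+172*np.sin(q)+6*np.cos(q)
for i in range(1,41):print(i,q[i].round(3),'dy(bin x) %.1f dz(tool, down+) %.1f'%(X[i]-X[i-1],-(Z[i]-Z[i-1])),'abs',X[i].round(1),Z[i].round(1))
E
```

```text
t 25.55 tcp [0.6441 0.0526 0.2961] y az 7.3 z [ 0. -0. -1.] F [-0.32  0.33  1.17] grip 0.128
shift [ 0.0002 -0.0001  0.0011] turn -0.1
1 1.852 dy(bin x) -7.7 dz(tool, down+) -2.7 abs 118.6 316.6
2 1.805 dy(bin x) -7.8 dz(tool, down+) -2.4 abs 110.8 318.9
3 1.757 dy(bin x) -7.9 dz(tool, down+) -2.0 abs 102.8 320.9
4 1.71 dy(bin x) -8.0 dz(tool, down+) -1.6 abs 94.8 322.5
5 1.662 dy(bin x) -8.1 dz(tool, down+) -1.2 abs 86.7 323.7
6 1.615 dy(bin x) -8.1 dz(tool, down+) -0.8 abs 78.6 324.6
7 1.568 dy(bin x) -8.2 dz(tool, down+) -0.5 abs 70.4 325.0
8 1.52 dy(bin x) -8.2 dz(tool, down+) -0.1 abs 62.3 325.1
9 1.472 dy(bin x) -8.2 dz(tool, down+) 0.3 abs 54.1 324.8
10 1.425 dy(bin x) -8.1 dz(tool, down+) 0.7 abs 45.9 324.0
11 1.378 dy(bin x) -8.1 dz(tool, down+) 1.1 abs 37.8 322.9
12 1.33 dy(bin x) -8.0 dz(tool, down+) 1.5 abs 29.8 321.5
13 1.282 dy(bin x) -8.0 dz(tool, down+) 1.9 abs 21.8 319.6
14 1.235 dy(bin x) -7.9 dz(tool, down+) 2.2 abs 14.0 317.4
15 1.188 dy(bin x) -7.7 dz(tool, down+) 2.6 abs 6.2 314.8
16 1.14 dy(bin x) -7.6 dz(tool, down+) 3.0 abs -1.4 311.8
17 1.092 dy(bin x) -7.5 
[... 713 characters left out ...]
.5 dz(tool, down+) 6.8 abs -81.1 244.0
30 0.475 dy(bin x) -4.2 dz(tool, down+) 7.0 abs -85.2 237.0
31 0.428 dy(bin x) -3.8 dz(tool, down+) 7.2 abs -89.0 229.8
32 0.38 dy(bin x) -3.5 dz(tool, down+) 7.4 abs -92.5 222.4
33 0.332 dy(bin x) -3.1 dz(tool, down+) 7.6 abs -95.6 214.8
34 0.285 dy(bin x) -2.8 dz(tool, down+) 7.7 abs -98.4 207.1
35 0.237 dy(bin x) -2.4 dz(tool, down+) 7.8 abs -100.8 199.3
36 0.19 dy(bin x) -2.0 dz(tool, down+) 7.9 abs -102.8 191.4
37 0.143 dy(bin x) -1.6 dz(tool, down+) 8.0 abs -104.4 183.4
38 0.095 dy(bin x) -1.3 dz(tool, down+) 8.1 abs -105.7 175.3
39 0.048 dy(bin x) -0.9 dz(tool, down+) 8.1 abs -106.5 167.2
40 0.0 dy(bin x) -0.5 dz(tool, down+) 8.2 abs -107.0 159.0
```

Emit:
{"name": "send_rows", "arguments": {
  "commands": [
    [[0,-0.0077,-0.0027,0,0,0,-1],[0,-0.0078,-0.0024,0,0,0,-1],[0,-0.0079,-0.002,0,0,0,-1],[0,-0.008,-0.0016,0,0,0,-1],[0,-0.0081,-0.0012,0,0,0,-1],[0,-0.0081,-0.0008,0,0,0,-1],[0,-0.0082,-0.0005,0,0,0,-1],[0,-0.0082,-0.0001,0,0,0,-1],[0,-0.0082,0.0003,0,0,0,-1],[0,-0.0081,0.0007,0,0,0,-1]]
  ]
}}

```text
time_s: 26.55
eef_pos: [0.5635, 0.042, 0.3061]
eef_rot: [0.661, 0.751, -0.0, -0.0]
wrist_force: [1.2, -3.5, 1.1]
grip_width: 0.125
```

Emit:
{"name": "send_rows", "arguments": {
  "commands": [
    [[0,-0.0081,0.0011,0,0,0,-1],[0,-0.008,0.0015,0,0,0,-1],[0,-0.008,0.0019,0,0,0,-1],[0,-0.0079,0.0022,0,0,0,-1],[0,-0.0077,0.0026,0,0,0,-1],[0,-0.0076,0.003,0,0,0,-1],[0,-0.0075,0.0033,0,0,0,-1],[0,-0.0073,0.0037,0,0,0,-1],[0,-0.0071,0.004,0,0,0,-1],[0,-0.0069,0.0044,0,0,0,-1]]
  ]
}}

```text
time_s: 27.55
eef_pos: [0.4882, 0.0328, 0.2782]
eef_rot: [0.661, 0.751, -0.0, -0.0]
wrist_force: [1.2, -4.1, -0.5]
grip_width: 0.125
```

Emit:
{"name": "send_rows", "arguments": {
  "commands": [
    [[0,-0.0067,0.0047,0,0,0,-1],[0,-0.0065,0.005,0,0,0,-1],[0,-0.0062,0.0053,0,0,0,-1],[0,-0.006,0.0056,0,0,0,-1],[0,-0.0057,0.0059,0,0,0,-1],[0,-0.0054,0.0061,0,0,0,-1],[0,-0.0051,0.0064,0,0,0,-1],[0,-0.0048,0.0066,0,0,0,-1],[0,-0.0045,0.0068,0,0,0,-1],[0,-0.0042,0.007,0,0,0,-1]]
  ]
}}

```text
time_s: 28.55
eef_pos: [0.4338, 0.026, 0.2186]
eef_rot: [0.661, 0.751, 0.0, -0.0]
wrist_force: [0.5, 1.1, -2.4]
grip_width: 0.123
```

Emit:
{"name": "send_rows", "arguments": {
  "commands": [
    [[0,-0.0038,0.0072,0,0,0,-1],[0,-0.0035,0.0074,0,0,0,-1],[0,-0.0031,0.0076,0,0,0,-1],[0,-0.0028,0.0077,0,0,0,-1],[0,-0.0024,0.0078,0,0,0,-1],[0,-0.002,0.0079,0,0,0,-1],[0,-0.0016,0.008,0,0,0,-1],[0,-0.0007,0.004,0,0,0,-1],[0,-0.0006,0.0041,0,0,0,-1],[0,0,0,0,0,0,-1]]
  ]
}}

```text
time_s: 29.55
eef_pos: [0.4138, 0.0233, 0.1571]
eef_rot: [0.661, 0.751, -0.0, -0.0]
wrist_force: [0.1, 4.4, -2.5]
grip_width: 0.127
```

```bash
python3 - <<'E'
from h import *
delta([.519-.107*.9917,.0365-.107*.1288,.159-.0187],7.4)
print(np.round(sensors.sense()['joint_positions'],2))
E
```

```text
t 29.55 tcp [0.4138 0.0233 0.1571] y az 7.3 z [-0.  0. -1.] F [ 0.09  4.36 -2.5 ] grip 0.127
shift [-0.0005 -0.001   0.0168] turn -0.09
[ 0.53 -0.06 -0.67  2.03 -0.04  1.16  0.01]
```

Emit:
{"name": "send_rows", "arguments": {
  "commands": [
    [[0,-0.0002,0.002,0,0,0,-1],[0,-0.0002,0.002,0,0,0,-1],[0,-0.0001,0.002,0,0,0,-1],[0,-0.0001,0.002,0,0,0,-1],[0,-0.0001,0.002,0,0,0,-1],[0,-0.0001,0.002,0,0,0,-1],[0,0,0.002,0,0,0,-1],[0,0,0.001,0,0,0,-1],[0,0,0,0,0,0,-1],[0,0,0,0,0,0,-1]]
  ]
}}

```text
time_s: 30.55
eef_pos: [0.4127, 0.0231, 0.1424]
eef_rot: [0.661, 0.751, -0.0, -0.0]
wrist_force: [-2.6, 4.6, -1.1]
grip_width: 0.123
```

Emit:
{"name": "send_rows", "arguments": {
  "commands": [
    [[0,0,0.0005,0,0,0,-1],[0,0,0.0005,0,0,0,-1],[0,0,0.0005,0,0,0,-1],[0,0,0.0005,0,0,0,-1],[0,0,0,0,0,0,-1],[0,0,0,0,0,0,-1],[0,0,0,0,0,0,-1],[0,0,0,0,0,0,-1],[0,0,0,0,0,0,-1],[0,0,0,0,0,0,-1]]
  ]
}}

```text
time_s: 31.55
eef_pos: [0.4127, 0.0231, 0.1408]
eef_rot: [0.661, 0.751, -0.0, -0.0]
wrist_force: [-6.6, 5.1, 4.4]
grip_width: 0.124
```

Emit:
{"name": "send_rows", "arguments": {
  "commands": [
    [[0,0,0.0005,0,0,0,-1],[0,0,0.0005,0,0,0,-1],[0,0,0,0,0,0,-1],[0,0,0,0,0,0,-1],[0,0,0,0,0,0,-1],[0,0,0,0,0,0,-1],[0,0,0,0,0,0,-1],[0,0,0,0,0,0,-1],[0,0,0,0,0,0,-1],[0,0,0,0,0,0,-1]]
  ]
}}

```text
time_s: 32.55
eef_pos: [0.4127, 0.0231, 0.14]
eef_rot: [0.661, 0.751, -0.0, -0.0]
wrist_force: [-6.7, 4.5, 8.2]
grip_width: 0.126
```

```bash
python3 - <<'E'
from h import *
delta([.519-.107*.9917,.0365-.107*.1288,.159-.0187],7.4)
s=cams.capture('side');cv2.imwrite('pics/s9.png',cv2.resize(s[90:270,150:310],None,fx=3.3,fy=3.3,interpolation=cv2.INTER_CUBIC))
E
```

```text
t 32.55 tcp [0.4127 0.0231 0.14  ] y az 7.3 z [-0.001 -0.    -1.   ] F [-6.73  4.48  8.22] grip 0.126
shift [-0.0004  0.0001 -0.0003] turn -0.1
```

View pics/s9.png

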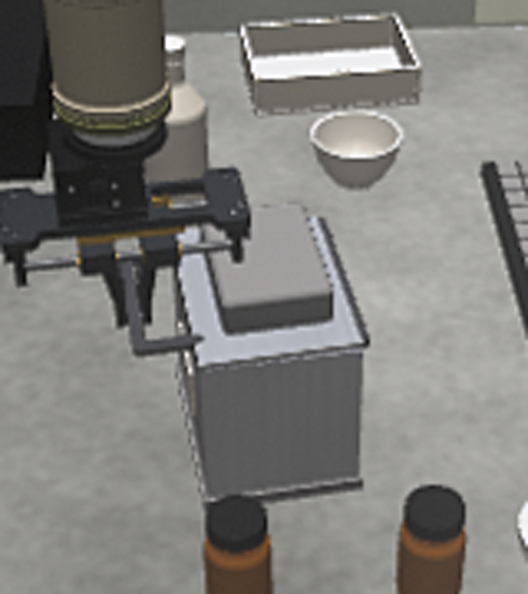

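Emit:
{"name": "send_rows", "arguments": {
  "commands": [
    [[0,0,0,0,0,0,-0.6],[0,0,0,0,0,0,-0.4],[0,0,0,0,0,0,-0.26],[0,0,0,0,0,0,-0.26],[0,0,0,0,0,0,-0.26],[0,0,0,0,0,0,-0.26],[0,0,0,0,0,0,-0.26],[0,0,0,0,0,0,-0.26],[0,0,0,0,0,0,-0.26],[0,0,0,0,0,0,-0.26]]
  ]
}}

```text
time_s: 33.6
eef_pos: [0.4131, 0.023, 0.1395]
eef_rot: [0.661, 0.751, -0.0, 0.0]
wrist_force: [0.1, 0.7, 0.2]
grip_width: 0.372
```

Emit:
{"name": "send_rows", "arguments": {
  "commands": [
    [[0,0,-0.003,0,0,0,-0.26],[0,0,-0.005,0,0,0,-0.26],[0,0,-0.008,0,0,0,-0.26],[0,0,-0.01,0,0,0,-0.26],[0,0,-0.015,0,0,0,-0.26],[0,0,-0.015,0,0,0,-0.26],[0,0,-0.015,0,0,0,-0.26],[0,0,-0.015,0,0,0,-0.26],[0,0,-0.015,0,0,0,-0.26],[0,0,-0.015,0,0,0,-0.26]]
  ]
}}

```text
time_s: 34.6
eef_pos: [0.4131, 0.0231, 0.2571]
eef_rot: [0.661, 0.751, 0.0, 0.0]
wrist_force: [-0.3, 0.1, -0.3]
grip_width: 0.369
```

Emit:
{"name": "send_rows", "arguments": {
  "commands": [
    [[0,0,0,0,0,0,-0.26],[0,0,0,0,0,0,-0.26],[0,0,0,0,0,0,-0.26],[0,0,0,0,0,0,-0.26],[0,0,0,0,0,0,-0.26],[0,0,0,0,0,0,-0.26],[0,0,0,0,0,0,-0.26],[0,0,0,0,0,0,-0.26],[0,0,0,0,0,0,-0.26],[0,0,0,0,0,0,-0.26]]
  ]
}}

```text
time_s: 35.6
eef_pos: [0.4131, 0.023, 0.2555]
eef_rot: [0.661, 0.751, -0.0, 0.0]
wrist_force: [0.1, 0.1, 0.1]
grip_width: 0.37
```

```bash
python3 - <<'E'
from h import *
delta([.4,.02,.25])
s=cams.capture('side');cv2.imwrite('pics/s10.png',cv2.resize(s,(800,600)))
E
```

```text
t 35.6 tcp [0.4131 0.023  0.2555] y az 7.3 z [ 0. -0. -1.] F [0.06 0.06 0.1 ] grip 0.37
shift [-0.0013 -0.0134  0.0055] turn None
```

View pics/s10.png

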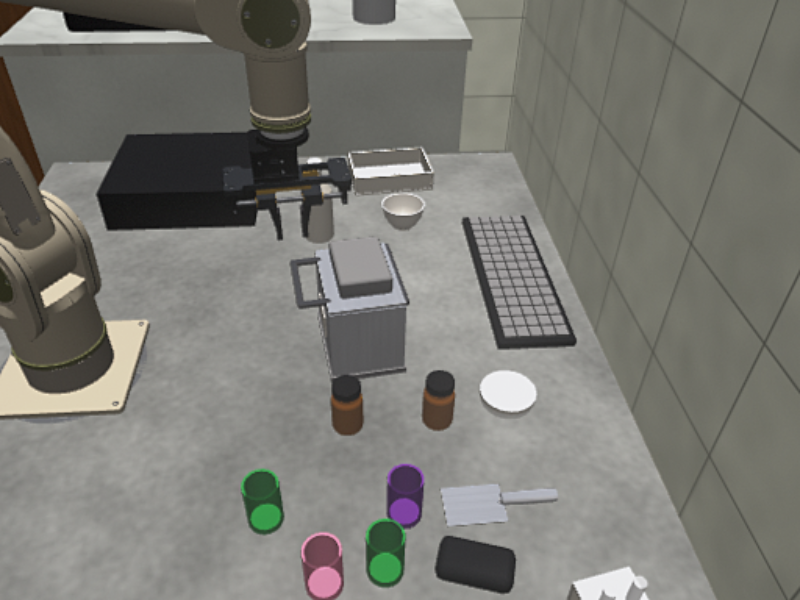

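The flap lies level and shut. The gripper is clear and reads no force, and every other object is at the same pixels as before.

```bash
python3 -c "
from rig import hand_in
print(hand_in())"
```

```text
the job is handed in; nothing more can be done
None
```

The open amber jar is standing upright in the bin, the flap is shut and released, and I handed the job in at 35.6 s.

**Jar:** I felt the bin floor with the jar's foot at about 34 mm above the bench. I pressed to 28 N at the most, under the 40 N limit. A second touch 15 mm away found the floor at the same height. I then let go of the jar with it resting on the floor, and later pictures showed it upright.

**Flap:** I held it by the bar all the way down, at about 0.5 rad/s and slower at the end. The bar stopped at 158.7 mm, where 159 mm means shut. After release the last side picture shows the flap level on the rim, and the wrist force reads about zero. The other objects in that picture are where they were.

**Disagreements:** The pictures put the floor at about 23 mm, against about 34 mm by touch. I trusted the touch, because the jar slid in a light grip instead of going lower, and it did not drop when released. During the first touch the jar slid about 1.5 mm up in the fingers, with no sign of harm.

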